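Bolt the flywheel guard shut

ROBOT

A 7-joint arm with a two-finger parallel gripper is mounted at the origin on the work surface. World frame = base frame: x ahead of the robot, y to its left, z up, the work surface at z = 0. Lengths are in mm, angles in rad, forces in N, time in s.
With the tool pointing down it reaches from about 350 to 900 mm from the base axis. Payload 19.9 kg.
Tool frame: the origin (TCP) lies at the centre of the arm's flange, where the gripper is bolted on; the fingertips stand finger_overhang ahead of it and the grasp point (between the pads) lies 155 mm ahead of it (finger_overhang is the distance from the TCP to the fingertips, in mm); z points along the fingers, y is the line along which they close (so a half turn about z gives the same grasp; the last joint's range is limited). The gripper opens to 85 mm and grips with 20 to 120 N. Pads are 22 mm wide; open, the fingers measure 114 mm over their backs; the gripper's body (76 mm by 85 mm) begins 54 mm behind the grasp point. The pads swing forward as they close: fully open they stand 13 mm farther back than shut.
Start: joints at [-1.212, 0.417, -0.01, 1.614, 0.005, 1.111, -0.053], TCP at [243.834, 575.469, 404.66] pointing down, gripper open.
Joint ranges: [-2.81, 2.81], [-0.39, 2.02], [-1.27, 1.25], [0.06, 2.57], [-1.19, 4.33], [0.19, 2], [-2.82, 2.82]. Speed limits (rad/s): [1.89, 1.89, 2.39, 2.39, 3.01, 3.01, 3.01].

INTERFACE

Orientations are given as a unit quaternion [w, x, y, z].
In Python, from bench import get_state, capture, finish_job, finger_overhang gives the robot as it stands.
- The arm moves only by the shell command python3 -m crank 'ROWS'. ROWS is JSON, a list of rows, each a list of 7 numbers: the turn, a rotation vector about the world's x, y, z in degrees, then the shift along the world's x, y, z in mm, then the closure in counts, from 0 (fully open) to 255 (shut). A call has 1 to 20 rows; each row shifts and turns the commanded pose from where the row before left it; what a row does not reach is not made up. A row lasts 1/8 s, in which the tool goes at most 62.5 mm and 10.7 degrees, less where a joint would pass 70% of its speed; a pose out of reach is approached as far as the arm can. A call is refused whole if a number of a shift passes 62.5 or a number of a turn 10.7, either way. A call with a gripper value outside its range is refused whole. The fingers move at their own pace and stop on an object; the grip force is fixed at half the most. Time passes only in rows, so rows that do not move let the fingers close. It gives the time, the measured TCP pose, the force, the opening and the grip force at its end, in the units of the state.
- get_state(): the state, without advancing time (a new reading comes with each control period).
- capture(name): name is "side" or "top" or "wrist"; returns a dict with "image" (400x640x3 uint8, blue, green, red), "fx", "fy", "cx", "cy" (pixels), "dist_coeffs" ([k1, k2, p1, p2, k3] as OpenCV has them; the pictures are not rectified), "view" (4x4, takes a point from world to camera coordinates). Camera axes: x right, y up, looking along -z (the intrinsics and any distortion apply to the point x, -y, -z); pixel columns grow to the right and rows downward; lengths in mm; the calibration is good to about 2 mm. A picture is of the moment at which its call begins. There is no depth.
- finish_job(): hands the job in; it is judged then, once.
The state is a dict: "t": time; "joint_pos": joint angles; "dq": joint speeds; "joint_efforts": joint torques, N m; "ee_pos": TCP position; "tool_rot": TCP orientation; "force": force on the tool from outside, world axes, zero at the start; "moment": the same for the moment, N m; "opening": finger opening in mm; "grip_force": force on a finger pad.
Only numpy, scipy, OpenCV 4.12 (cv2) and the standard library are available. Lean on these libraries where they do the work, as an engineer would, in place of code of your own. Each camera call takes 0.05 s, during which the arm holds its last target. There are 200 camera calls.

TASK

Lock the guard of the flywheel test rig with its slide bolt: lift the red-knobbed handle out of the notch it is parked in, slide the bolt towards the guard until the handle meets the yellow stop, and lower the handle fully into the notch beside that stop, then let go. Do it gently, by feel: do not ram the stop, drag the handle hard against the rail or force it down, and leave the jar, screwdriver and meter where they are.

Things in the scene. Friction and masses are not known exactly. Their poses are not given: they have to be found in the camera images.
- rig: Test rig, fixed: grey base plate, 15 mm thick, with a slide bolt at one end and a clear guard at the other. Origin on the bench under the bolt's axis, at the park notch. -y runs along the bolt to the guard, +x away from the handle's side, z up. Plate x -95 to 85, y -375 to 85 mm. Two bearing blocks 30 (x) by 20 mm (y) at y = 50 and -120 mm carry the bolt and rise to 87 mm.
- guard (a point): Middle of the guard's flat top, 160 mm above the bench: a fixed clear plastic box with blue edges, a green and steel flywheel inside, spanning x -86 to 86 mm and y -371 to -157 mm of the rig's frame. Keep clear of it.
- gate: Notched steel rail beside the bolt, fixed to the rig, same axes. Origin ON THE BOLT'S AXIS at the park notch's centre, 70 mm above the bench. Rail 8 mm thick, x -26 to -18 mm. Both notches: 12 mm wide, floor 4 mm below the axis, so a handle in one lies level. Rail top between them: 6 mm above the axis. The handle must never press on rail, saddle or stop with over 30 N.
- rail_mid (a point): Point on the rail's top, 17 mm from the park notch towards the lock notch. A yellow saddle clamped on the rail carries the lock notch and, as that notch's far wall, the stop: 16 mm long, 34 mm higher than the axis. The saddle is set by hand: the lock notch's centre is 46 to 76 mm from the park notch, not measured. Find the stop by touch.
- handle: Bolt handle: steel stem 8 mm thick with a red ball knob at its end. Origin on the bolt's axis where the stem crosses it; the stem points along its own -x; -y along the bolt to the guard. It swings about and slides with the bolt. At the stop it is 2 mm past the notch's centre and rubs: back off 1 to 2 mm and it sinks slowly by its own weight (70 g) if let go.
- knob (a point): Centre of the red ball knob, 20 mm in diameter, 65 mm from the bolt's axis, 70 mm above the bench when down; free space around and below to the base plate. Pinched along the bolt's direction it turns easily between the fingers, so the tool can stay pointing down. A downward push on it acts about threefold at the notch.
- bolt (a joint): Travel of the bolt towards the guard in m: 0 with the handle at the centre of the park notch, growing along -y of the rig, to about 90 mm. The slide drags with about 1.5 N at rest, 1 N more at 0.1 m/s.
- swing (a joint): Lift of the handle in rad: 0 level, down in a notch; about 0.5 resting on the rail's top between the notches; 0.87 is the end of its lift. From 0.65 it clears the rail; at any lift it still meets the stop. Lifted beyond about 0.8, the knob comes so near the rail that a finger may catch the stop.
- jar: Bystander: amber glass jar with a white cap, 56 mm across, 80 mm high, standing on the bench by the rig's bolt end; origin under its centre.
- screwdriver: Bystander: blue-handled screwdriver lying on the bench on the robot's side of the rig; origin under its middle, about 200 mm long along its x.
- meter: Bystander: grey hand meter lying on the bench beyond the bolt, 85 x 160 mm, 36 mm high; origin under its centre.

How it is judged (in metres and radians):
On the way, in this order (a step that is already met when the one before it is completed fails the run):
1. the handle is lifted out of the park notch (lift above 0.45 rad, bolt still within 12 mm of its start) (value of joint swing above 0.45 rad and value of joint bolt below 0.012 m), for 0.1 s.
2. the bolt is slid more than 42 mm towards the guard with the handle still up (above 0.4 rad) (value of joint swing above 0.4 rad and value of joint bolt above 0.042 m), for 0.1 s.
At the end, for the whole second after the job is handed in: The bolt is slid in by more than 42 mm and its handle lies down in the lock notch (lift under 0.1 rad), at rest and let go (value of joint bolt above 0.042 m and value of joint swing below 0.1 rad and velocity of joint swing between -0.05 and 0.05 rad/s and velocity of joint bolt between -0.005 and 0.005 m/s); the robot touches nothing.
It fails at once if the handle presses on the rail, the saddle or the stop with more than 30 N (contact force between handle and gate above 30 N).
It fails at once if the jar is moved more than 20 mm (distance of jar from where it was at the start of the episode above 0.02 m).
It fails at once if the screwdriver is moved more than 20 mm (distance of screwdriver from where it was at the start of the episode above 0.02 m).
It fails at once if the meter is moved more than 20 mm (distance of meter from where it was at the start of the episode above 0.02 m).
It also fails if it takes over 45 s, if anything falls off the work surface, if the arm or the gripper's body presses on something with over 40 N, if the wrist force passes 120 N, or if a joint passes its speed limit or range.

## Working session

There is one attempt and no reset: what is moved stays moved. The work goes in short steps, Python scripts to look and compute and a shell command to move; the robot and the scene stay as the last step left them, time stands still between calls to the robot, and variables do not carry over. Pictures are saved under pics/ and viewed, at most 10 in all, crops included, and the job is handed in when it is done.

```bash
mkdir -p pics
python3 - <<'E'
from bench import *
import cv2,pickle
print(get_state(),finger_overhang)
d={n:capture(n) for n in("side","top")}
pickle.dump(d,open("cams.pkl","wb"))
for n in d: cv2.imwrite(f"pics/{n}0.png",d[n]["image"]); print(n,d[n]["fx"],d[n]["dist_coeffs"],d[n]["view"])
E
```

```text
{'t': 0.0, 'joint_pos': array([-1.21152568,  0.41804068, -0.01031447,  1.61420805,  0.00472857,
        1.1106963 , -0.05301444]), 'dq': array([ 6.09454308e-04, -9.62587175e-05,  8.78717561e-04, -4.54878997e-05,
        6.87620348e-04,  7.08196796e-04,  4.19771993e-05]), 'joint_efforts': array([ 9.99671065e-04, -8.64479828e+01,  6.79919869e-01, -4.34887791e+01,
        1.91802252e-02,  7.68968719e-03, -4.69141628e-05]), 'ee_pos': array([243.76878445, 575.35023287, 404.00420673]), 'tool_rot': array([-7.44047641e-05,  1.99038517e-01,  9.79991442e-01, -6.60370373e-04]), 'force': array([-0.11469096,  0.78214532, -0.62772392]), 'moment': array([ 0.01402003, -0.00154592,  0.01986403]), 'grip_force': 0.0, 'opening': 85.17540599624975} 173.4
side 365.0655128984538 [-0.05746157  0.          0.          0.          0.        ] [[ 9.97690366e-01 -6.78374945e-02  3.46518514e-03 -5.80898275e+02]
 [ 4.03801786e-02  6.33349606e-01  7.72811567e-01 -1.80552388e+02]
 [-5.46202741e-02 -7.70886731e-01  6.34626090e-01 -6.70362703e+02]
 [ 0.00000000e+00  0.00000000e+00  0.00000000e+00  1.00000000e+00]]
top 402.7528341557737 [-0.01527106  0.          0.          0.          0.        ] [[-7.00237207e-03 -9.99955811e-01 -6.27238352e-03  1.18744155e+02]
 [ 9.82561806e-01 -8.04579011e-03  1.85762115e-01 -5.86021796e+02]
 [-1.85804372e-01 -4.86222903e-03  9.82574727e-01 -6.98978630e+02]
 [ 0.00000000e+00  0.00000000e+00  0.00000000e+00  1.00000000e+00]]
```

View pics/side0.png

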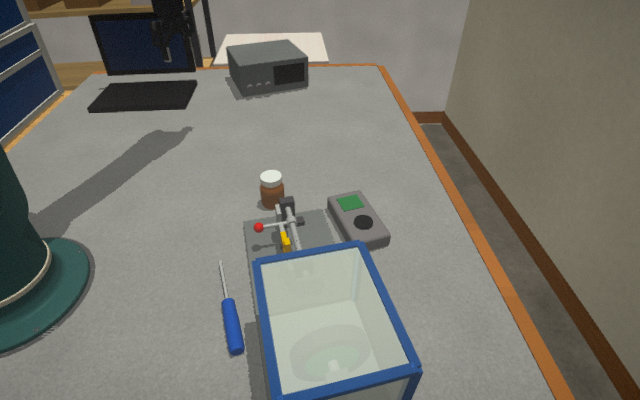

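View pics/top0.png

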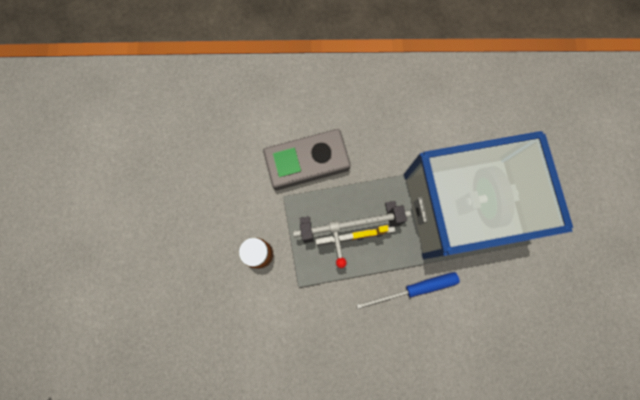

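The side picture shows the knob at about (258,227), with the yellow saddle at about (286,240). In the top picture the knob is at (341,263), the plate's bolt-end corners are at (283,195) and (300,287), and the guard's top corners are at (421,153), (545,133), (571,229) and (444,255). The stop block is near (384,229). Next I fit the rig pose to these.

```bash
cat > h.py <<'E'
import numpy as np,cv2
F=np.diag([1.,-1,-1])
def proj(c,P):
    V=np.array(c["view"]); K=np.array([[c["fx"],0,c["cx"]],[0,c["fy"],c["cy"]],[0,0,1]])
    q=(np.atleast_2d(P)@V[:3,:3].T+V[:3,3])@F
    return cv2.projectPoints(q,np.zeros(3),np.zeros(3),K,np.array(c["dist_coeffs"]))[0][:,0]
def red(im):
    h=cv2.cvtColor(im,cv2.COLOR_BGR2HSV)
    m=(((h[...,0]<6)|(h[...,0]>174))&(h[...,1]>170)&(h[...,2]>90)).astype(np.uint8)
    n,l,s,c=cv2.connectedComponentsWithStats(m); i=1+np.argmax(s[1:,4]); return c[i],s[i]
E
python3 - <<'E'
import pickle
from h import *
from scipy.optimize import least_squares
d=pickle.load(open("cams.pkl","rb"))
uv={n:red(d[n]["image"]) for n in d}; print(uv)
r=least_squares(lambda p:np.r_[proj(d["top"],p)[0]-uv["top"][0],proj(d["side"],p)[0]-uv["side"][0]],[500,100,70]); print("knob",r.x,r.fun)
L=np.array([[85,85,15],[-95,85,15],[86,-157,160],[86,-371,160],[-86,-371,160],[-86,-157,160],[-65,0,70]],float)
T=np.array([[283,195],[300,287],[421,153],[545,133],[571,229],[444,255],uv["top"][0]])
Ls=np.array([[-86,-157,160],[86,-157,160],[86,-371,160],[-65,0,70]],float)
Ts=np.array([[254,260],[361,242],[420,367],uv["side"][0]])
def W(p,L):
    c,s=np.cos(p[2]),np.sin(p[2]); return L@np.array([[c,s,0],[-s,c,0],[0,0,1]])+[p[0],p[1],0]
def f(p): return np.r_[(proj(d["top"],W(p,L))-T).ravel(),(proj(d["side"],W(p,Ls))-Ts).ravel()]
s=least_squares(f,[560,80,.1],loss="soft_l1"); p=s.x; print(p,np.degrees(p[2]),f(p).round(1))
for q in([-65,0,70],[0,0,70],[-22,-46,104],[-22,-76,104]): print(q,W(p,np.array([q],float)),proj(d["top"],W(p,np.array([q],float))))
# yellow pixels
h=cv2.cvtColor(d["top"]["image"],cv2.COLOR_BGR2HSV);m=(abs(h[...,0].astype(int)-25)<6)&(h[...,1]>180)&(h[...,2]>120)
y,x=np.nonzero(m[200:260,330:420]);print(x.min()+330,x.max()+330,y.min()+200,y.max()+200)
c=cv2.resize(d["top"]["image"][180:300,280:440],None,fx=5,fy=5,interpolation=cv2.INTER_CUBIC);cv2.imwrite("pics/c0.png",c)
E
```

```text
{'side': (array([258.24074074, 226.31481481]), array([254, 223,   9,   8,  54], dtype=int32)), 'top': (array([340.90410959, 262.56164384]), array([337, 258,   9,  10,  73], dtype=int32))}
knob [470.70258935  77.84866568  69.3803526 ] [-0.00051831 -0.00277392 -0.00304465  0.00053374]
[5.34904329e+02 8.91915649e+01 1.70020969e-01] 9.741483956048862 [ 0.3  0.7 -1.6  0.1 -1.1 -0.9  0.1 -2.6  4.2  2.7  0.2  0.9 -0.2 -0.1
 -4.  -3.4  0.5 -5.   2.6  2.4  0.  -0.4]
[-65, 0, 70] [[470.84154967  78.19336887  70.        ]] [[340.7245075  262.46991143]]
[0, 0, 70] [[534.90432891  89.1915649   70.        ]] [[334.07851593 226.79465402]]
[-22, -46, 104] [[521.00488082  40.13236247 104.        ]] [[363.20974337 232.208126  ]]
[-22, -76, 104] [[526.08097129  10.5649259  104.        ]] [[380.26959522 229.1379003 ]]
353 387 225 238
```

View pics/c0.png

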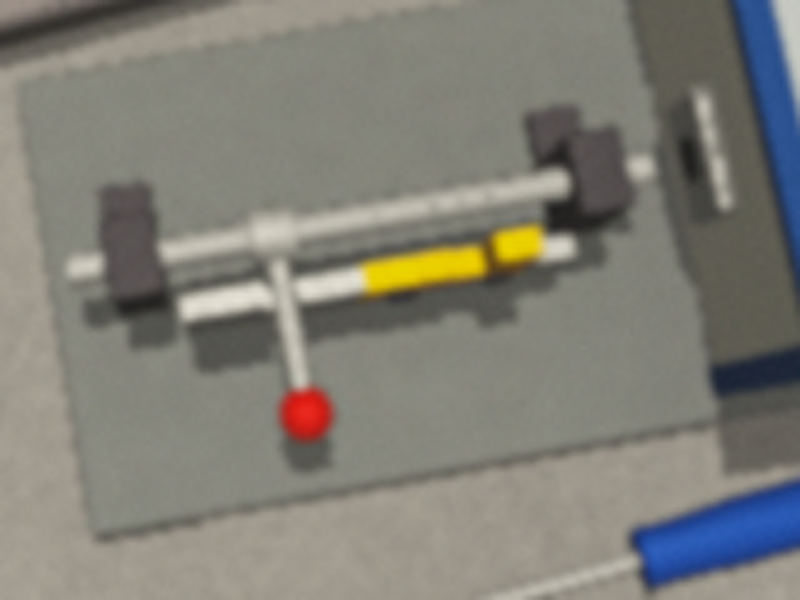

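```bash
python3 -m crank '[[0,0,3.3,22.7,-49.7,-8,60],[0,0,3.3,22.7,-49.7,-8,120],[0,0,3.3,22.7,-49.7,-8,120],[0,0,3.3,22.7,-49.7,-8,120],[0,0,3.3,22.7,-49.7,-8,120],[0,0,3.3,22.7,-49.7,-8,120],[0,0,3.3,22.7,-49.7,-8,120],[0,0,3.3,22.7,-49.7,-8,120],[0,0,3.3,22.7,-49.7,-8,120],[0,0,3,22.7,-49.7,-8,120],[0,0,0,0,0,0,120],[0,0,0,0,0,0,120]]'
cat > st.py <<'E'
from bench import *
import numpy as np
from scipy.spatial.transform import Rotation as R
y=np.radians(9.7)
s=get_state(); q=s["tool_rot"]; M=R.from_quat(np.r_[q[1:],q[0]]).as_matrix()
print("t",s["t"],"pos",s["ee_pos"].round(2),"ang",np.degrees(np.arctan2(M[1,1],M[0,1])).round(2),"z",M[:,2].round(3),"F",s["force"].round(2),"Fslide",round(float(s["force"]@[np.sin(y),-np.cos(y),0]),2),"op",s["opening"],s["grip_force"])
E
python3 st.py
```

```text
t: 1.6
ee_pos: [470.7, 78.7, 324.5]
tool_rot: [-0.0, -0.085, 0.996, 0.0]
force: [-0.7, -0.1, 0.3]
opening: 44.9
grip_force: 0.0
t 1.6 pos [470.68  78.71 324.49] ang 99.71 z [-0.  0. -1.] F [-0.69 -0.06  0.31] Fslide -0.06 op 44.87131209425868 0.0
```

```bash
python3 -m crank '[[0,0,0,0,-0.2,-25,120],[0,0,0,0,-0.2,-25,120],[0,0,0,0,-0.2,-25,120],[0,0,0,0,-0.2,-15,120],[0,0,0,0,0,-9.5,120],[0,0,0,0,0,0,120]]'
python3 st.py
python3 - <<'E'
from bench import *
import cv2
from h import *
a=capture("side");w=capture("wrist")
print(red(a["image"]),red(w["image"]))
cv2.imwrite("pics/w1.png",np.hstack([cv2.resize(a["image"][150:300,180:340],(400,375)),cv2.resize(w["image"],(400,250)).copy() if 0 else cv2.copyMakeBorder(cv2.resize(w["image"],(400,250)),0,125,0,0,cv2.BORDER_CONSTANT)]))
E
```

```text
t: 2.35
ee_pos: [470.8, 77.9, 225.1]
tool_rot: [-0.0, -0.085, 0.996, -0.0]
force: [0.2, -0.6, 0.6]
opening: 45.2
grip_force: 0.0
t 2.35 pos [470.8   77.9  225.05] ang 99.75 z [-0. -0. -1.] F [ 0.16 -0.63  0.6 ] Fslide 0.64 op 45.219931364520704 0.0Traceback (most recent call last):
  File "<stdin>", line 5, in <module>
  File "h.py", line 10, in red
    n,l,s,c=cv2.connectedComponentsWithStats(m); i=1+np.argmax(s[1:,4]); return c[i],s[i]
                                                     ~~~~~~~~~^^^^^^^^^
    return _wrapfunc(a, 'argmax', axis=axis, out=out, **kwds)
    return bound(*args, **kwds)
ValueError: attempt to get argmax of an empty sequence
```

Run:
```python
from bench import *
import cv2
from h import *
a=capture("side");w=capture("wrist")
cv2.imwrite("pics/w2.png",np.hstack([cv2.resize(a["image"][150:300,180:340],(400,375)),cv2.copyMakeBorder(cv2.resize(w["image"],(400,250)),0,125,0,0,cv2.BORDER_CONSTANT)]))
```

```text
(no output)
```

View pics/w2.png

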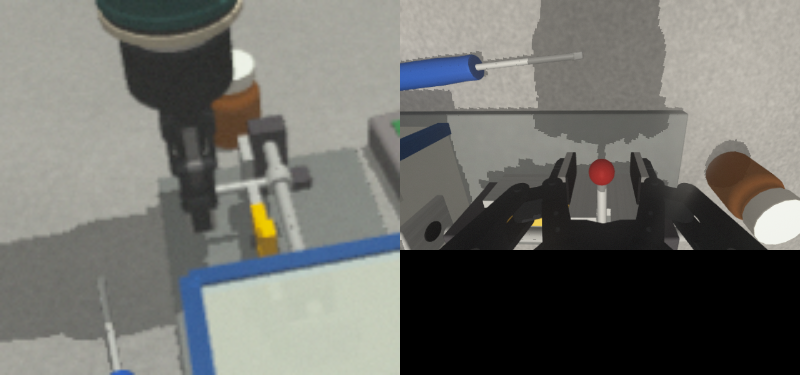

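The wrist view (right) shows the knob at (602,172), centred between the pads at x 572 and 633, and the stem is level in the park notch. I'll close now.

```bash
python3 -m crank '[[0,0,0,0,0,0,160],[0,0,0,0,0,0,185],[0,0,0,0,0,0,185]]'; python3 -m crank '[[0,0,0,0,0,0,215],[0,0,0,0,0,0,215],[0,0,0,0,0,0,215],[0,0,0,0,0,0,215]]'; python3 st.py
```

```text
t: 2.92
ee_pos: [470.9, 77.7, 225.3]
tool_rot: [0.0, -0.085, 0.996, -0.0]
force: [-0.5, 0.5, -0.5]
opening: 23.4
grip_force: 0.0
t: 3.42
ee_pos: [470.9, 77.7, 225.2]
tool_rot: [0.0, -0.085, 0.996, -0.0]
force: [-0.5, 0.7, 1.2]
opening: 16.6
grip_force: 58.4
t 3.425 pos [470.86  77.69 225.19] ang 99.74 z [ 0. -0. -1.] F [-0.45  0.69  1.24] Fslide -0.76 op 16.56899453393919 58.420257568359375
```

```bash
python3 -m crank '[[0,0,0,0.13,0.02,2.9,215],[0,0,0,0.13,0.02,2.9,215],[0,0,0,0.39,0.07,2.9,215],[0,0,0,0.39,0.07,2.9,215],[0,0,0,0,0,0,215]]'; python3 st.py
```

```text
t: 4.05
ee_pos: [471.9, 77.8, 236.9]
tool_rot: [0.0, -0.085, 0.996, -0.0]
force: [1.2, 1.2, -4.2]
opening: 16.6
grip_force: 58.5
t 4.05 pos [471.86  77.83 236.92] ang 99.74 z [ 0. -0. -1.] F [ 1.21  1.22 -4.21] Fslide -1.0 op 16.631891687809183 58.517231941223145
```

```bash
python3 -m crank '[[0,0,0,1.3,0.22,5.7,215],[0,0,0,1.78,0.31,5.56,215],[0,0,0,0,0,0,215]]'; python3 st.py;  python3 -m crank '[[0,0,0,2.27,0.39,5.37,215],[0,0,0,2.74,0.47,5.15,215],[0,0,0,0,0,0,215]]'; python3 -m crank '[[0,0,0,3.18,0.55,4.87,215],[0,0,0,2.77,0.47,3.58,215],[0,0,0,0,0,0,215]]'; python3 st.py
python3 - <<'E'
from bench import *
import cv2
from h import *
a=capture("side");w=capture("wrist")
cv2.imwrite("pics/w3.png",np.hstack([cv2.resize(a["image"][150:300,180:340],(400,375)),cv2.copyMakeBorder(cv2.resize(w["image"],(400,250)),0,125,0,0,cv2.BORDER_CONSTANT)]))
E
```

```text
t: 4.42
ee_pos: [475.2, 78.4, 248.5]
tool_rot: [0.0, -0.085, 0.996, 0.0]
force: [1.9, 0.8, -4.9]
opening: 16.7
grip_force: 58.6
t 4.425 pos [475.21  78.44 248.54] ang 99.74 z [ 0.001  0.    -1.   ] F [ 1.91  0.84 -4.93] Fslide -0.51 op 16.683447355043747 58.6266303062439
t: 4.8
ee_pos: [480.5, 79.3, 259.1]
tool_rot: [0.001, -0.085, 0.996, 0.0]
force: [4.4, 0.3, -5.3]
opening: 16.5
grip_force: 58.6
t: 5.18
ee_pos: [486.4, 80.4, 267.3]
tool_rot: [0.001, -0.085, 0.996, -0.0]
force: [7.1, 1.3, -8.2]
opening: 16.4
grip_force: 58.6
t 5.175 pos [486.38  80.39 267.33] ang 99.77 z [ 0.001 -0.    -1.   ] F [ 7.13  1.28 -8.2 ] Fslide -0.06 op 16.42952543974819 58.60635459423065
```

View pics/w3.png

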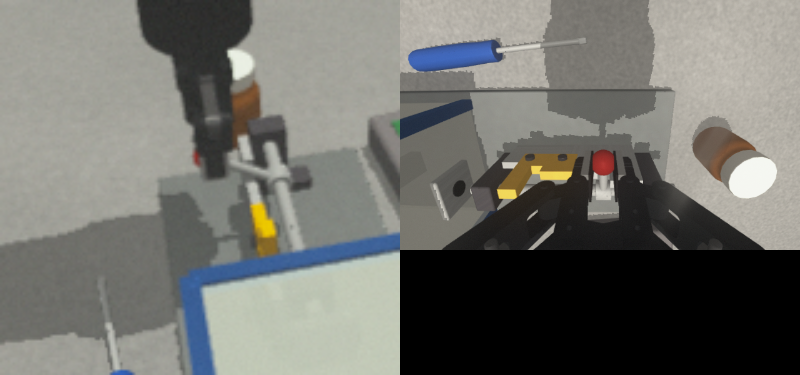

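The side view shows red sticking out on the robot's side of the fingers, at about (197,158). In the wrist view the knob has moved from (602,172) to (603,162), so it may have slipped in the pads. I'll measure it.

```bash
cat > fit.py <<'E'
from bench import *
from h import *
from scipy.optimize import least_squares
w=capture("wrist")
im=w["image"];c,s=red(im);print("red",c,s)
y=np.radians(9.7);ex=np.array([np.cos(y),np.sin(y),0]);eb=np.array([np.sin(y),-np.cos(y),0])
piv=np.array([470.8,77.9,69.7])+65*ex
K=lambda p:piv-65*np.cos(p[0])*ex+65*np.sin(p[0])*np.array([0,0,1])+p[1]*eb
# ball centre: red spans full ball? use circle fit of the blob's top edge/width
r=least_squares(lambda p:proj(w,K(p))[0]-c,[.5,0]);print("theta,bolt",r.x,r.fun)
e=get_state()["ee_pos"];k=K(r.x);g=e-[0,0,155];print("knob-grasp: out-in(x')",(k-g)@ex,"slide",(k-g)@eb,"z",(k-g)[2])
for th in(.4,.5,.6,.7):print(th,proj(w,K([th,0]))[0])
E
python3 fit.py
python3 - <<'E'
from h import *
from bench import *
w=capture("wrist")
# where a knob at grasp point, offsets, appears
e=get_state()["ee_pos"]
for dz in(0,-6,6): print(dz,proj(w,e-[0,0,155-dz])[0])
cv2.imwrite("pics/w4.png",cv2.resize(w["image"][200:330,240:410],None,fx=4,fy=4))
E
```

```text
red [324.79963735 260.35358114] [ 308  240   34   40 1103]
theta,bolt [0.58194029 0.461293  ] [0. 0.]
knob-grasp: out-in(x') -4.997849017882179 slide 0.3010363822084002 z -6.741487616452503
0.4 [325.73925702 240.38395062]
0.5 [325.74021693 250.82373231]
0.6 [325.73511598 262.56846745]
0.7 [325.72353315 275.4761016 ]
0 [325.41017257 276.96452214]
-6 [325.39790533 269.97499125]
6 [325.42339637 284.51053383]
```

View pics/w4.png

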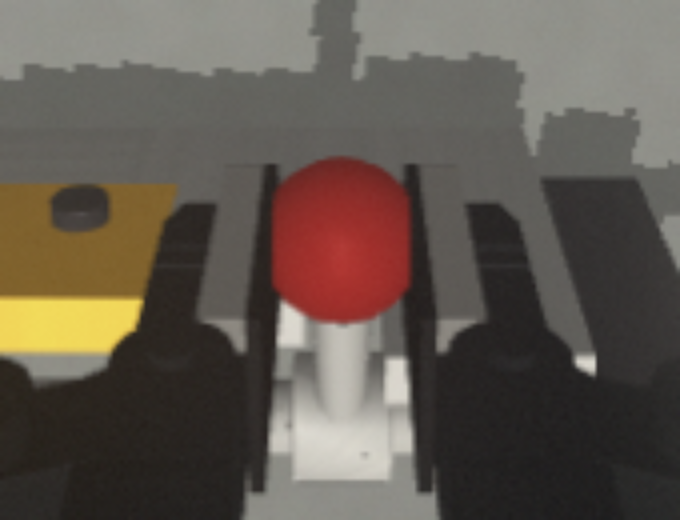

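```bash
python3 -m crank '[[0,0,0,1.3,0.22,1.5,215],[0,0,0,1.3,0.22,1.8,215],[0,0,0,1.3,0.22,1.8,215],[0,0,0,0,0,0,215]]'; python3 st.py; python3 fit.py
```

```text
t: 5.88
ee_pos: [491.4, 81.3, 272.6]
tool_rot: [0.003, -0.085, 0.996, 0.0]
force: [21.2, 3.8, -20.6]
opening: 16.1
grip_force: 60.5
t 5.875 pos [491.4   81.29 272.62] ang 99.77 z [ 0.005  0.001 -1.   ] F [ 21.16   3.83 -20.57] Fslide -0.21 op 16.054337155366543 60.4529070854187
red [324.5528169  257.04049296] [ 307  238   36   39 1136]
theta,bolt [0.6850561  0.55504192] [0.00000000e+00 5.68434189e-14]
knob-grasp: out-in(x') -6.184873561000132 slide 0.44177397446611744 z -6.733915770630233
0.4 [325.70025925 225.67094059]
0.5 [325.70022599 235.5143433 ]
0.6 [325.69448477 246.65002214]
0.7 [325.68266781 258.9490437 ]
```

Run:
```python
from bench import *
from h import *
s=get_state();print(s["force"],s["moment"])
y=np.radians(9.7);ex=np.array([np.cos(y),np.sin(y),0]);piv=np.array([470.8,77.9,69.7])+65*ex
a=capture("side");t=capture("top")
print([ (np.round(proj(a,piv-65*np.cos(k)*ex+[0,0,65*np.sin(k)])[0],1),np.round(proj(t,piv-65*np.cos(k)*ex+[0,0,65*np.sin(k)])[0],1)) for k in(.5,.6,.7,.8)], proj(a,s["ee_pos"]-[0,0,155]))
for c in(a,t):
  try:print(red(c["image"]))
  except Exception as e:print(e)
cv2.imwrite("pics/s5.png",cv2.resize(a["image"][190:260,225:325],None,fx=7,fy=7,interpolation=cv2.INTER_CUBIC))
```

```text
[ 20.08378463   3.88240683 -19.57657358] [ 0.74731955 -4.23930303  0.34726816]
[(array([260.8, 213.7]), array([340.8, 257.3])), (array([262.3, 211.3]), array([340.6, 255.1])), (array([264.1, 208.9]), array([340.3, 252.7])), (array([266.2, 206.6]), array([339.9, 249.9]))] [[266.80069179 206.09110034]]
(array([260.33333333, 209.83333333]), array([260, 208,   2,   4,   6], dtype=int32))
attempt to get argmax of an empty sequence
```

View pics/s5.png

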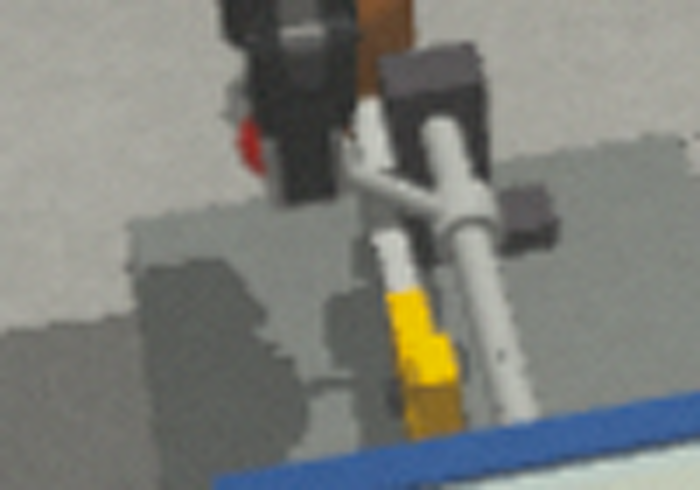

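The side view puts the red edge at about px (259.5,210). That agrees with the handle at about 0.68 rad and the pads about 6 mm inside and above the knob. I'll ease the radial force before sliding.

```bash
python3 -m crank '[[0,0,0,0.7,0.1,-0.7,215],[0,0,0,0,0,0,215]]'; python3 st.py;python3 -m crank '[[0,0,0,0.7,0.1,-0.7,215],[0,0,0,0,0,0,215]]'; python3 st.py; python3 fit.py
```

```text
t: 6.28
ee_pos: [491.3, 81.3, 271.6]
tool_rot: [0.001, -0.085, 0.996, -0.0]
force: [11.5, 2.6, -12.4]
opening: 16.1
grip_force: 61.1
t 6.275 pos [491.33  81.29 271.62] ang 99.77 z [ 0.002  0.    -1.   ] F [ 11.48   2.58 -12.35] Fslide -0.61 op 16.116388030190418 61.070133447647095
t: 6.52
ee_pos: [491.2, 81.2, 270.7]
tool_rot: [-0.0, -0.085, 0.996, -0.0]
force: [4.3, 1.0, -4.3]
opening: 16.5
grip_force: 61.6
t 6.525 pos [491.24  81.22 270.71] ang 99.76 z [ 0. -0. -1.] F [ 4.29  1.03 -4.33] Fslide -0.29 op 16.52949997355351 61.610920429229736
red [324.62289264 256.527063  ] [ 307  237   36   39 1127]
theta,bolt [0.65093875 0.54159193] [5.68434189e-14 5.68434189e-14]
knob-grasp: out-in(x') -7.412996373266123 slide 0.3677557556995158 z -6.644454545202635
0.4 [325.7281004  229.02731862]
0.5 [325.73282314 239.01512659]
0.6 [325.73205893 250.31192227]
0.7 [325.72534578 262.7873014 ]
```

```bash
python3 -m crank '[[0,0,0,0.25,-1.5,0,215],[0,0,0,0.5,-2.96,0,215],[0,0,0,0.5,-2.96,0,215],[0,0,0,0,0,0,215]]'; python3 st.py;python3 -m crank '[[0,0,0,0.5,-2.96,0,215],[0,0,0,0.5,-2.96,0,215],[0,0,0,0.5,-2.96,0,215],[0,0,0,0.5,-2.96,0,215],[0,0,0,0.5,-2.96,0,215],[0,0,0,0,0,0,215]]'; python3 st.py; python3 fit.py
```

```text
t: 7.08
ee_pos: [492.6, 73.2, 270.7]
tool_rot: [0.0, -0.085, 0.996, -0.0]
force: [4.5, 0.1, -5.7]
opening: 16.3
grip_force: 61.5
t 7.075 pos [492.6   73.23 270.74] ang 99.7 z [ 0. -0. -1.] F [ 4.52  0.1  -5.67] Fslide 0.66 op 16.307811516140145 61.54549598693848
t: 7.82
ee_pos: [495.1, 58.5, 270.7]
tool_rot: [0.0, -0.085, 0.996, -0.0]
force: [4.8, 1.3, -7.0]
opening: 16.0
grip_force: 61.5
t 7.825 pos [495.1   58.53 270.71] ang 99.72 z [ 0. -0. -1.] F [ 4.79  1.31 -7.  ] Fslide -0.48 op 16.040860196281955 61.49914741516113
red [324.46507515 256.51547303] [ 307  237   36   40 1131]
theta,bolt [ 0.65135535 23.67858408] [-5.68434189e-14 -5.68434189e-14]
knob-grasp: out-in(x') -7.377484082063704 slide 0.46357327156876954 z -6.610547648000463
0.4 [369.69975171 229.01874924]
0.5 [370.99841234 238.99956669]
0.6 [372.21727344 250.28673876]
0.7 [373.32288273 262.74975187]
```

```bash
python3 -m crank '[[0,0,0,0,0,0,180],[0,0,0,0,0,0,180],[0,0,0,-7,-1.2,-7,180],[0,0,0,0,0,0,180]]'; python3 st.py; python3 fit.py
```

```text
t: 8.38
ee_pos: [487.1, 57.5, 263.1]
tool_rot: [-0.001, -0.085, 0.996, -0.0]
force: [-0.1, -0.0, 0.8]
opening: 24.8
grip_force: 0.0
t 8.375 pos [487.15  57.52 263.06] ang 99.73 z [-0.001 -0.    -1.   ] F [-0.12 -0.03  0.85] Fslide 0.01 op 24.812275476534904 0.0
red [323.87762238 262.32167832] [ 305  243   39   39 1144]
theta,bolt [ 0.50994775 23.55888902] [0. 0.]
knob-grasp: out-in(x') -4.841431088522969 slide 0.7387041534784945 z -6.9561237523762145
0.4 [370.13684068 250.31317557]
0.5 [371.48067573 261.20207527]
0.6 [372.74128217 273.41068548]
0.7 [373.88325015 286.78706489]
```

```bash
python3 -m crank '[[0,0,0,-4.6,-1.4,-7,180],[0,0,0,0,0,0,180],[0,0,0,0,0,0,215],[0,0,0,0,0,0,215],[0,0,0,0,0,0,215]]'; python3 st.py; python3 fit.py
```

```text
t: 9.05
ee_pos: [483.2, 56.3, 256.7]
tool_rot: [-0.0, -0.085, 0.996, -0.0]
force: [-5.0, -0.3, 2.4]
opening: 17.1
grip_force: 58.4
t 9.05 pos [483.22  56.27 256.68] ang 99.74 z [-0. -0. -1.] F [-4.99 -0.3   2.38] Fslide -0.55 op 17.052675153923833 58.4174108505249
red [324.74792703 276.31260365] [ 307  255   36   42 1206]
theta,bolt [ 0.50826106 23.68489289] [-5.68434189e-14 -5.68434189e-14]
knob-grasp: out-in(x') -0.39042347984398246 slide 0.2681774500422191 z -0.3429362814870274
0.4 [372.65910792 263.66561435]
0.5 [374.11474468 275.31095029]
0.6 [375.47989534 288.30665093]
0.7 [376.71528515 302.48289069]
```

```bash
python3 -m crank '[[0,0,0,1.5,0.25,2.75,215],[0,0,0,1.7,0.28,2.6,215],[0,0,0,1.8,0.3,2.5,215],[0,0,0,2,0.33,2.35,215],[0,0,0,0,0,0,215]]'; python3 st.py; python3 fit.py
```

```text
t: 9.72
ee_pos: [490.4, 57.5, 267.0]
tool_rot: [-0.0, -0.085, 0.996, -0.0]
force: [-5.1, -0.4, -1.5]
opening: 16.6
grip_force: 58.5
t 9.725 pos [490.38  57.5  266.98] ang 99.74 z [-0. -0. -1.] F [-5.11 -0.35 -1.52] Fslide -0.52 op 16.581636189843938 58.53539049625397
red [324.75623492 274.845535  ] [ 307  254   36   42 1243]
theta,bolt [ 0.69252049 23.67908341] [0. 0.]
knob-grasp: out-in(x') -0.8355391128753794 slide 0.26200885927303397 z -0.7369889164396568
0.4 [370.50734206 240.78092848]
0.5 [371.84197626 251.21951269]
0.6 [373.09353653 262.96366835]
0.7 [374.22726872 275.87165063]
```

```bash
python3 -m crank '[[0,0,0,0.5,-2.96,0,215],[0,0,0,0.5,-2.96,0,215],[0,0,0,0.5,-2.96,0,215],[0,0,0,0.5,-2.96,0,215],[0,0,0,0.5,-2.96,0,215],[0,0,0,0,0,0,215]]'; python3 st.py; python3 -m crank '[[0,0,0,0.5,-2.96,0,215],[0,0,0,0.5,-2.96,0,215],[0,0,0,0.5,-2.96,0,215],[0,0,0,0.5,-2.96,0,215],[0,0,0,0.34,-1.97,0,215],[0,0,0,0.34,-1.97,0,215],[0,0,0,0.34,-1.97,0,215],[0,0,0,0,0,0,215]]'; python3 st.py; python3 fit.py
```

```text
t: 10.52
ee_pos: [492.9, 42.3, 266.9]
tool_rot: [-0.0, -0.085, 0.996, -0.0]
force: [-4.1, -2.8, -0.4]
opening: 16.4
grip_force: 58.6
t 10.525 pos [492.88  42.33 266.87] ang 99.71 z [-0. -0. -1.] F [-4.13 -2.78 -0.38] Fslide 2.05 op 16.41959555294374 58.561917543411255
t: 11.52
ee_pos: [495.9, 24.6, 266.9]
tool_rot: [0.0, -0.085, 0.996, -0.0]
force: [-4.4, -1.5, -1.8]
opening: 16.6
grip_force: 58.6
t 11.525 pos [495.93  24.64 266.9 ] ang 99.72 z [ 0. -0. -1.] F [-4.44 -1.46 -1.78] Fslide 0.69 op 16.62590571341218 58.584444522857666
red [324.88474295 275.24875622] [ 307  254   36   42 1206]
theta,bolt [ 0.69484853 56.98423635] [-1.21190169e-10  5.59339242e-11]
knob-grasp: out-in(x') -0.7241921622527905 slide 0.26236517190509984 z -0.587231782975806
0.4 [434.4863324  240.76197192]
0.5 [437.68521091 251.15603614]
0.6 [440.6884527  262.84438405]
0.7 [443.41352959 275.68532283]
```

Now I feel for the stop with 1 mm rows, watching the force.

```bash
for i in 1; do :; done; python3 -m crank '[[0,0,0,0.17,-0.99,0,215],[0,0,0,0.17,-0.99,0,215],[0,0,0,0.17,-0.99,0,215],[0,0,0,0.17,-0.99,0,215],[0,0,0,0,0,0,215]]'; python3 st.py; python3 -m crank '[[0,0,0,0.17,-0.99,0,215],[0,0,0,0.17,-0.99,0,215],[0,0,0,0,0,0,215]]'; python3 st.py
```

```text
t: 12.2
ee_pos: [496.6, 20.8, 266.9]
tool_rot: [0.0, -0.085, 0.996, -0.0]
force: [-4.5, -0.6, -1.7]
opening: 16.9
grip_force: 58.6
t 12.2 pos [496.59  20.8  266.89] ang 99.73 z [ 0. -0. -1.] F [-4.48 -0.64 -1.69] Fslide -0.13 op 16.894520564247394 58.58469486236572
t: 12.58
ee_pos: [496.9, 18.8, 266.9]
tool_rot: [0.0, -0.085, 0.996, -0.0]
force: [-3.6, -0.6, -2.8]
opening: 16.8
grip_force: 58.6
t 12.575 pos [496.93  18.85 266.9 ] ang 99.73 z [ 0. -0. -1.] F [-3.55 -0.61 -2.77] Fslide 0.0 op 16.760932526321113 58.58361303806305
```

```bash
python3 -m crank '[[0,0,0,0.17,-0.99,0,215],[0,0,0,0,0,0,215]]'; python3 st.py
```

```text
t: 12.82
ee_pos: [497.1, 17.9, 266.9]
tool_rot: [0.0, -0.085, 0.996, -0.0]
force: [-3.4, -1.6, -2.8]
opening: 16.9
grip_force: 58.6
t 12.825 pos [497.08  17.9  266.89] ang 99.73 z [ 0. -0. -1.] F [-3.39 -1.6  -2.83] Fslide 1.01 op 16.87166511092122 58.583505749702454
```

```bash
cat > ck.py <<'E'
from bench import *
import sys,numpy as np
s=get_state();y=np.radians(9.7);e=np.array([np.sin(y),-np.cos(y),0]);f=s["force"]@e
print("Fslide",round(f,2),"bolt",round((s["ee_pos"]-[470.8,77.9,0])@e,2),s["force"].round(1));sys.exit(int(f<-4))
E
python3 -m crank '[[0,0,0,0.17,-0.99,0,215],[0,0,0,0,0,0,215]]' >/dev/null && python3 ck.py && python3 -m crank '[[0,0,0,0.17,-0.99,0,215],[0,0,0,0,0,0,215]]' >/dev/null && python3 ck.py && python3 -m crank '[[0,0,0,0.17,-0.99,0,215],[0,0,0,0,0,0,215]]' >/dev/null && python3 ck.py && python3 -m crank '[[0,0,0,0.17,-0.99,0,215],[0,0,0,0,0,0,215]]' >/dev/null && python3 ck.py && python3 -m crank '[[0,0,0,0.17,-0.99,0,215],[0,0,0,0,0,0,215]]' >/dev/null && python3 ck.py
```

```text
Fslide -1.95 bolt 64.59 [-4.3  1.2 -3.2]
Fslide -0.42 bolt 65.61 [-3.3 -0.1 -2.4]
Fslide -1.22 bolt 66.62 [-3.2  0.7 -2.4]
Fslide -0.75 bolt 67.6 [-4.1  0.1 -2.9]
Fslide -0.18 bolt 68.62 [-2.7 -0.3 -2.5]
```

```bash
python3 -m crank '[[0,0,0,0.17,-0.99,0,215],[0,0,0,0,0,0,215]]' >/dev/null && python3 ck.py && python3 -m crank '[[0,0,0,0.17,-0.99,0,215],[0,0,0,0,0,0,215]]' >/dev/null && python3 ck.py && python3 -m crank '[[0,0,0,0.17,-0.99,0,215],[0,0,0,0,0,0,215]]' >/dev/null && python3 ck.py && python3 -m crank '[[0,0,0,0.17,-0.99,0,215],[0,0,0,0,0,0,215]]' >/dev/null && python3 ck.py && python3 -m crank '[[0,0,0,0.17,-0.99,0,215],[0,0,0,0,0,0,215]]' >/dev/null && python3 ck.py; python3 fit.py
```

```text
Fslide -0.55 bolt 69.61 [-2.5  0.1 -3.7]
Fslide -0.65 bolt 70.62 [-1.7  0.4 -2.7]
Fslide -2.92 bolt 71.25 [-3.6  2.4 -3.1]
Fslide -9.51 bolt 71.6 [-4.3  8.9 -2.4]
red [325.07371007 275.1965602 ] [ 307  254   36   42 1221]
theta,bolt [-1.86967016 71.12488598] [-5.68434189e-14  5.68434189e-14]
knob-grasp: out-in(x') 68.31445959568433 slide -0.44949449793773505 z -104.2286132964058
0.4 [462.09448606 240.87858126]
0.5 [466.08514826 251.22904945]
0.6 [469.82904676 262.86479064]
0.7 [473.2236279  275.64453583]
```

```bash
python3 -m crank '[[0,0,0,-0.3,1.75,0,215],[0,0,0,-0.3,1.7,0,215],[0,0,0,0,0,0,215]]' >/dev/null; python3 ck.py; python3 -m crank '[[0,0,0,-2,-0.34,-2.4,215],[0,0,0,-1.8,-0.3,-2.5,215],[0,0,0,-1.7,-0.28,-2.6,215],[0,0,0,0,0,0,215]]'>/dev/null; python3 ck.py;  python3 -m crank '[[0,0,0,-1.5,-0.26,-2.75,215],[0,0,0,-1.4,-0.23,-2.8,215],[0,0,0,0,0,0,215]]'>/dev/null; python3 ck.py; sed -i 's/\[.5,0\]/[.5,65]/' fit.py; python3 fit.py
```

```text
Fslide 0.77 bolt 69.14 [-2.4 -1.2 -3.4]
Fslide 1.63 bolt 69.08 [ 0.7 -1.5 -0.6]
Fslide 2.95 bolt 68.99 [ 0.1 -3.   2.2]
red [324.82392586 276.1010952 ] [ 307  256   36   40 1187]
theta,bolt [ 0.46137754 69.26284595] [3.24007488e-12 9.77706804e-12]
knob-grasp: out-in(x') -0.5785826348238977 slide 0.2731565947366537 z -0.22799962862916345
0.4 [465.96082835 268.56216621]
0.5 [470.27566512 280.42910171]
0.6 [474.32344103 293.64143378]
0.7 [477.98792153 308.02234695]
```

```bash
python3 -m crank '[[0,0,0,-0.65,-0.1,-1.5,215],[0,0,0,0,0,0,215]]'>/dev/null; python3 ck.py && python3 -m crank '[[0,0,0,-0.65,-0.1,-1.5,215],[0,0,0,0,0,0,215]]'>/dev/null; python3 ck.py && python3 -m crank '[[0,0,0,-0.65,-0.1,-1.5,215],[0,0,0,0,0,0,215]]'>/dev/null; python3 ck.py; python3 fit.py
```

```text
Fslide 1.31 bolt 69.0 [ 0.1 -1.3  2.5]
Fslide 0.5 bolt 68.98 [ 0.7 -0.4  3.3]
Fslide 1.47 bolt 68.96 [-0.3 -1.6  3.1]
red [324.82079459 276.99323753] [ 307  257   36   40 1183]
theta,bolt [ 0.38940144 69.20696298] [0. 0.]
knob-grasp: out-in(x') -0.3522575467608512 slide 0.26098644536613796 z 0.12868645459167283
0.4 [469.19401091 277.78670039]
0.5 [473.70156352 290.21997118]
0.6 [477.93093176 304.02697283]
0.7 [481.75851134 319.01733863]
```

```bash
python3 -m crank '[[0,0,0,0,0,0,180],[0,0,0,0,0,0,160],[0,0,0,0,0,0,160]]'>/dev/null; python3 fit.py|head -2;python3 -m crank '[[0,0,0,0,0,0,160],[0,0,0,0,0,0,160],[0,0,0,0,0,0,160],[0,0,0,0,0,0,160],[0,0,0,0,0,0,160],[0,0,0,0,0,0,160],[0,0,0,0,0,0,160],[0,0,0,0,0,0,160]]'; python3 fit.py|head -2
```

```text
red [324.81917476 245.02669903] [308 229  34  32 824]
theta,bolt [3.19196521e-02 6.91437305e+01] [-2.27373675e-13  8.52651283e-14]
t: 18.65
ee_pos: [487.7, 10.8, 249.4]
tool_rot: [0.0, -0.085, 0.996, -0.0]
force: [1.4, -0.3, -0.3]
opening: 32.1
grip_force: 0.0
red [325.21791768 244.8401937 ] [309 228  34  33 826]
theta,bolt [3.17955320e-02 6.90256295e+01] [-3.41060513e-13  9.66338121e-13]
```

The handle has sunk to about 0 rad at bolt 69 mm. I'll retreat straight up and confirm.

```bash
python3 -m crank '[[0,0,0,0,0,0,130],[0,0,0,0,0,0,130],[0,0,0,0,0,10,130],[0,0,0,0,0,20,130],[0,0,0,-10,0,30,130],[0,0,0,-30,0,30,130],[0,0,0,-30,0,30,130],[0,0,0,-30,30,10,130],[0,0,0,-30,40,0,130],[0,0,0,0,0,0,130],[0,0,0,0,0,0,130],[0,0,0,0,0,0,130]]'
python3 - <<'E'
from bench import *
from h import *
from scipy.optimize import least_squares
y=np.radians(9.7);ex=np.array([np.cos(y),np.sin(y),0]);eb=np.array([np.sin(y),-np.cos(y),0]);piv=np.array([470.8,77.9,69.7])+65*ex
c={n:capture(n) for n in("side","top")};uv={}
for n in c:
  try: uv[n]=red(c[n]["image"])[0]
  except Exception: pass
r=least_squares(lambda p:np.concatenate([proj(c[n],piv-65*np.cos(p[0])*ex+[0,0,65*np.sin(p[0])]+p[1]*eb)[0]-uv[n] for n in uv]),[.1,65]);print(uv,r.x,r.fun)
cv2.imwrite("pics/end.png",np.hstack([cv2.resize(c["side"]["image"][150:300,180:340],(400,375)),cv2.resize(c["top"]["image"][150:300,260:420],(400,375))]))
E
```

```text
t: 20.2
ee_pos: [358.1, 80.2, 379.5]
tool_rot: [0.0, -0.084, 0.996, -0.0]
force: [0.6, 0.9, -0.6]
opening: 42.2
grip_force: 0.0
{'side': array([262.68333333, 251.51666667]), 'top': array([377.96      , 255.57333333])} [-4.18198655e-03  6.76035579e+01] [-0.1680995   0.01918371  0.04458324  0.209253  ]
```

View pics/end.png

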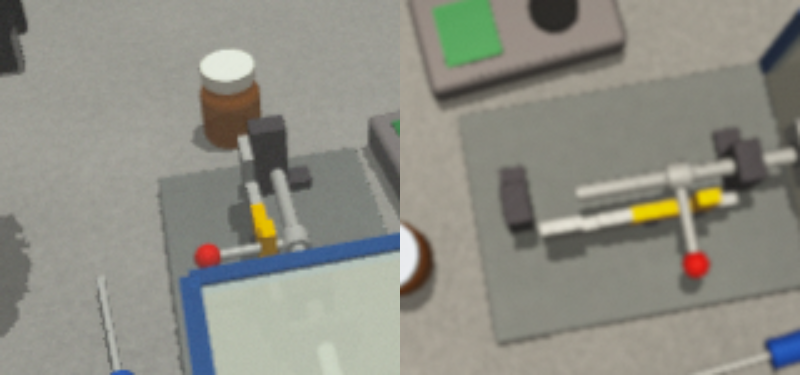

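The knob, at side (262.7,251.5) and top (378,255.6), gives a lift of about 0.00 rad at bolt about 68 mm. The handle lies in the notch beside the stop, the jar, screwdriver and meter haven't been touched, and the arm is clear.

```bash
python3 -c "from bench import *;print(finish_job())"
```

```text
the job is handed in; nothing more can be done
None
```

The guard is locked and the job handed in: bolt slid in about 68 mm, handle level in the lock notch beside the stop and let go, after about 20 of the 45 s; I felt about 10 N at the stop, and `finish_job()` gave no verdict.

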